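# Load a sample pot into the carousel

## Robot

A 7-joint arm with a two-finger parallel gripper is mounted at the origin on the work surface. World frame = base frame: x ahead of the robot, y to its left, z up, the work surface at z = 0. Lengths are in m, angles in rad, forces in N, time in s.
With the tool pointing down it reaches from about 0.425 to 0.875 m from the base axis. Payload 4.7 kg.
Tool frame: the origin (TCP) lies midway between the tips of the shut fingers; the grasp point (between the pads) lies 19 mm behind it; z points along the fingers, y is the line along which they close (so a half turn about z gives the same grasp; the last joint's range is limited). The gripper opens to 85 mm and grips with 20 to 120 N. Pads are 22 mm wide; open, the fingers measure 114 mm over their backs; the gripper's body (76 mm by 85 mm) begins 54 mm behind the grasp point. The pads swing forward as they close: fully open they stand 13 mm farther back than shut.
Start: joints at [1.33, 0.321, -0.07, 1.45, 0.023, 1.371, -0.057], TCP at [0.164, -0.629, 0.231] pointing down, gripper open.
Joint ranges: [-2.86, 2.86], [-0.3, 2.09], [-1.38, 1.24], [0.06, 2.45], [-1.56, 4.7], [0.09, 2.05], [-2.69, 2.69]. Speed limits (rad/s): [2.57, 2.57, 3.14, 3.14, 3.14, 3.14, 3.14].

## Interface

Orientations are given as a rotation vector (axis times angle).
In Python, from workcell import manip gives the robot as it stands. The module is installed in compiled form; this text tells all that it offers.
- The arm moves only by the tool step_arm, never from a script. Its argument "rows" is a list of rows, each an object with "delta_rot": the turn, a rotation vector about the world's x, y, z each as a share of pi/2 rad, from -1 to 1, a list of three; "slide": the shift along the world's x, y, z each as a share of 500 mm, from -1 to 1, a list of three; "claw": the finger opening in mm, from 0 to 85.4. In form: [{"delta_rot": [rx, ry, rz], "slide": [tx, ty, tz], "claw": claw}, ...]. A call has 1 to 12 rows; each row shifts and turns the commanded pose from where the row before left it; what a row does not reach is not made up. A row lasts 1/8 s, in which the tool goes at most 62.5 mm and 10.7 degrees, less where a joint would pass 70% of its speed; a pose out of reach is approached as far as the arm can. A call with a number of a shift or a turn outside -1 to 1 is refused whole. A call with a gripper value outside its range is refused whole. The fingers move at their own pace and stop on an object; the grip force is fixed at half the most. Time passes only in rows, so rows that do not move let the fingers close. It gives the time, the measured TCP pose, the force, the opening and the grip force at its end, in the units of the state.
- manip.sense(): the state, without advancing time (a new reading comes with each control period).
- manip.camera(name): name is "side" or "top" or "wrist"; returns a dict with "image" (400x640x3 uint8, red, green, blue), "vfov" (degrees; the focal length in pixels is half the picture's height over the tangent of half this angle, whatever the lens; pixels are square), "cx", "cy" (the principal point, pixels), "R" (3x3) and "t" (3): a world point X has camera coordinates R X + t; the wrist camera has in their place "hand_eye" (4x4, takes a point from camera to tool coordinates, whose origin is the TCP and whose axes are the flange's). Camera axes: x right, y down, z forward; pixel columns grow to the right and rows downward; lengths in m; the calibration is good to about 2 mm. A picture is of the moment at which its call begins: read the wrist's pose just before it. There is no depth.
- manip.hand_in(): hands the job in; it is judged then, once.
Trained networks look in the newest picture that a camera, given by its name, has taken for a name from the list of things; names that differ only in an ending like _2 or _b are one class to them, and where a whole thing is asked for, a point or a joint stands for the part that bears it (a point fixed in the world has none). Each returns a list of dicts, best first, with "conf" (0 to 1); they miss things now and then, are a little off and sometimes report something else, mostly with a low value. They report only what shows in the picture. A call takes as long as a camera call. They do not tell look-alikes from the thing itself.
- manip.trace(target, camera): "pixels" (400x640 bool, what is visible of it) and "extent" ([left, top, right, bottom] in pixels, round what is visible of it).
- manip.spot_point(target, camera): "xy" ([column, row] in pixels: a listed point, or the origin of a listed thing).
The state is a dict: "t": time; "q": joint angles; "joint_vel": joint speeds; "tau": joint torques, N m; "tcp_pos": TCP position; "eef_rot": TCP orientation; "contact_force": force on the tool from outside, world axes, zero at the start; "torque": the same for the moment, N m; "grip_width": finger opening in m; "grip_force": force on a finger pad.
Only numpy, scipy, OpenCV 4.12 (cv2) and the standard library are available. Lean on these libraries where they do the work, as an engineer would, in place of code of your own. Each camera call takes 0.05 s, during which the arm holds its last target. There are 200 camera calls.

## Task

On the microbiology bench, turn the sample carousel until its empty wide holder stands at the loading pointer. Only then load the mid-sized capped sample pot (taller than the squat jar, stouter than the slim bottle): lower it gently into that holder, without dropping it, and let go. It must stand upright on the holder's floor, with the holder still at the pointer.

Things in the scene. Friction and masses are not known exactly. Their poses are not given: they have to be found in the camera images.
- handle (a point): Centre of the carousel's handle, on its vertical turning axis, 108 mm above the bench: a black bar 60 mm long (along x), 14 wide, 28 high on a thin stem. Grip it across the 14 mm from above. -x points to the empty wide holder. Turns the carousel either way, light friction (0.15 N m), stays where left. At the start 30 to 80 degrees clockwise, seen from above, bring that holder to the pointer.
- wide_holder (a point): Centre of the floor of the empty wide holder (steel ring 70 mm inside, 4 thick, 6 high), on the grey disc 280 mm across, its top 48 mm above the bench; turns with it. z up. Four holders, 90 degrees apart, centres 95 mm from the axis: opposite it an equal one, filled by a fixed squat lidded dish 28 mm high; between them two narrow ones, 32 mm inside.
- load_point (a point): Loading place: fixed point 95 mm from the turning axis, 48 mm above the bench, where the centre of the empty wide holder must stand. Marked by the dark steel arrowhead (40 mm) on the white tongue of the fixed housing, just outside the disc on the side towards the robot, in line with the axis and this point; its tip lies 50 mm outwards of this point. It is no higher than the disc.
- pot_center (a point): Centre (half-way up) of the loose sample pot: upright, round, white plastic, grey screw cap, 60 mm high, 44 across (cap 47 across, the top 15 mm), 80 to 170 g. z up. Stands on the bench right of the carousel. At least 40 mm clear of it stand loose bystanders: a squat jar (60 across, 35 high), a slim bottle (32 across, 98 high), a stack of two culture dishes (90 across, 28 high).
There are look-alikes about, which are no part of the job. Leave any red look-alike of the part that bears pot_center alone.

How it is judged:
By the outcome, as a careful person would: the job done as asked, in the order asked, and still so for the second after the job is handed in, with the robot touching nothing.
It also fails if it takes over 50 s, if anything falls off the work surface, if the arm or the gripper's body presses on something with over 40 N, if the wrist force passes 120 N, or if a joint passes its speed limit or range.

## Working session

There is one attempt and no reset: what is moved stays moved. The work goes in short steps, Python scripts to look and compute and a tool call to move; the robot and the scene stay as the last step left them, time stands still between calls to the robot, and variables do not carry over. Pictures are saved under pics/ and viewed, at most 10 in all, crops included, and the job is handed in when it is done.

Besides the shell and the picture viewer there is one more tool, called after "Call:" as name(argument=value, ...) on one line, values as JSON. step_arm: Moves the arm, as the interface text tells. Shift numbers are shares of 500 mm and turn numbers shares of pi/2 rad, none past 1 either way. Its arguments: {"type":"object","properties":{"rows":{"type":"array"}},"required":["rows"]}

```bash
mkdir -p pics
cat > h.py <<'E'
import numpy as np, cv2
from workcell import manip
from scipy.spatial.transform import Rotation as Ro
def snap(n,f=None):
    s=manip.sense() ; c=manip.camera(n)
    if n=="wrist":
        T=np.eye(4);T[:3,:3]=Ro.from_rotvec(s["eef_rot"]).as_matrix();T[:3,3]=s["tcp_pos"]
        W=np.linalg.inv(T@np.array(c["hand_eye"]));c["R"],c["t"]=W[:3,:3],W[:3,3]
    c["R"],c["t"]=np.array(c["R"]),np.array(c["t"]).ravel()
    c["f"]=200/np.tan(np.radians(c["vfov"])/2)
    if f: cv2.imwrite("pics/"+f,c["image"][:,:,::-1])
    return c
def ray(c,xy):
    d=c["R"].T@np.array([(xy[0]-c["cx"])/c["f"],(xy[1]-c["cy"])/c["f"],1]);return -c["R"].T@c["t"],d
def atz(c,xy,z):
    o,d=ray(c,xy);return o+d*(z-o[2])/d[2]
def proj(c,X):
    p=c["R"]@np.array(X)+c["t"];return [c["cx"]+c["f"]*p[0]/p[2],c["cy"]+c["f"]*p[1]/p[2]]
E
python3 - <<'E'
from h import *
np.set_printoptions(precision=4,suppress=True)
s=manip.sense();print(s["t"],s["tcp_pos"],s["eef_rot"],s["grip_width"])
Z=dict(handle=.108,wide_holder=.048,load_point=.048,pot_center=.03)
for n in ("top","side"):
    c=snap(n,n+"0.png");print(n,c["f"],-c["R"].T@c["t"])
    for k,z in Z.items():
        for d in manip.spot_point(k,n)[:4]: print(k,np.round(d["xy"],1),round(d["conf"],2),atz(c,d["xy"],z))
E
```

```text
0.0 [ 0.1636 -0.6285  0.2302] [-3.1142 -0.399   0.0006] 0.08535918724312852
top 393.0236533850783 [ 0.3705 -0.0969  0.8884]
handle [198.9 140.4] 0.74 [0.5955 0.1578 0.108 ]
wide_holder [239.6 168.2] 0.95 [0.5506 0.0854 0.048 ]
load_point [193.6 192.2] 0.72 [0.4971 0.183  0.048 ]
pot_center [326.2 217.6] 0.89 [ 0.4451 -0.1042  0.03  ]
pot_center [385.  256.5] 0.74 [ 0.3617 -0.2314  0.03  ]
pot_center [379. 217.] 0.6 [ 0.447  -0.2198  0.03  ]
side 425.84496822620207 [ 0.1001 -0.5867  0.543 ]
handle [289.7 122.4] 0.82 [0.5925 0.1515 0.108 ]
wide_holder [292.3 162. ] 0.91 [0.5547 0.0882 0.048 ]
load_point [253.  150.4] 0.94 [0.5101 0.1828 0.048 ]
pot_center [342.9 266.3] 0.96 [ 0.4499 -0.2131  0.03  ]
pot_center [307.6 294.1] 0.83 [ 0.3663 -0.2268  0.03  ]
pot_center [305.9 233.1] 0.58 [ 0.4498 -0.1075  0.03  ]
```

View pics/top0.png

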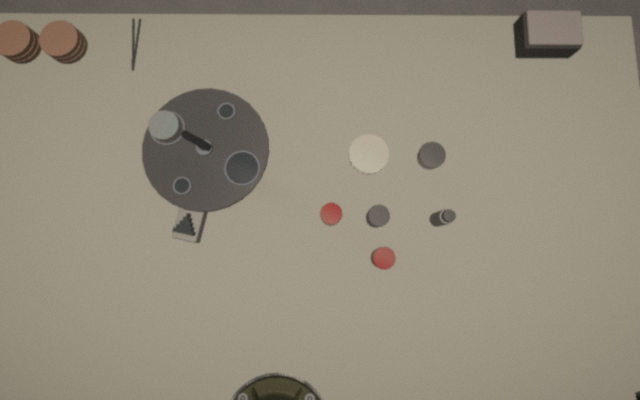

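View pics/side0.png

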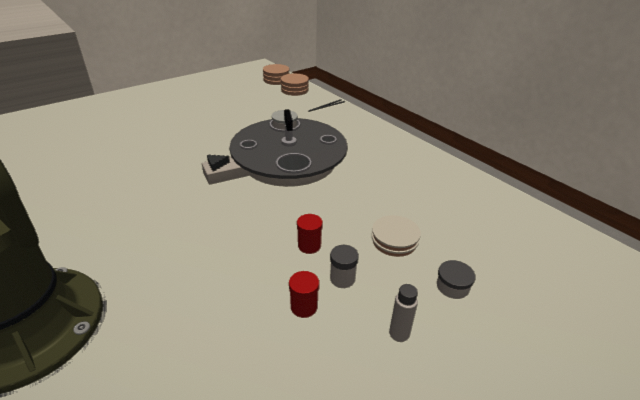

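The top view shows the carousel centre at about (205,148), the empty wide holder at (241,168) and the arrow at (186,225). Three pots look alike: red (331,214), red (384,258) and white with a grey cap (378,216). The white one fits the description. The squat jar is at (432,155) and the slim bottle at (446,217). I'll confirm this with a crop and measure the geometry.

Run:
```python
from h import *
np.set_printoptions(precision=4,suppress=True)
c=snap("top");im=c["image"][:,:,::-1]
a=cv2.resize(im[85:250,135:280],None,fx=2.7,fy=2.7,interpolation=cv2.INTER_CUBIC)
b=cv2.resize(im[85:285,310:460],None,fx=2.7,fy=2.7,interpolation=cv2.INTER_CUBIC)[:a.shape[0]+90]
H=max(a.shape[0],b.shape[0]);p=lambda x:cv2.copyMakeBorder(x,0,H-x.shape[0],0,0,cv2.BORDER_CONSTANT)
o=np.hstack([p(a),p(b)]);print(o.shape);cv2.imwrite("pics/crop1.png",o)
for k in("handle","wide_holder","pot_center"):
  for n in ("top","side"):
    if n=="side": c2=snap("side")
    for d in manip.trace(k,n)[:3]:print(k,n,d["conf"],d["extent"])
# triangulate
def tri(A,p,B,q):
    M=[];v=[]
    for C,x in((A,p),(B,q)):
        o_,d=ray(C,x);d/=np.linalg.norm(d);P=np.eye(3)-np.outer(d,d);M.append(P);v.append(P@o_)
    return np.linalg.lstsq(np.vstack(M),np.hstack(v),rcond=None)[0]
for k,p_,q_ in(("handle",[198.9,140.4],[289.7,122.4]),("wide",[239.6,168.2],[292.3,162.]),("load",[193.6,192.2],[253,150.4]),("pot",[379,217],[342.9,266.3])):
    print(k,tri(c,p_,c2,q_))
print("hand_eye",manip.camera("wrist")["hand_eye"])
```

```text
(536, 797, 3)
handle side 0.68 [229.8, 108.9, 348.5, 181.0]
wide_holder top 0.59 [141.0, 92.3, 270.8, 214.4]
wide_holder side 0.61 [228.9, 108.0, 345.7, 179.3]
pot_center top 0.91 [317.7, 205.8, 340.5, 224.8]
pot_center top 0.8 [366.9, 205.2, 389.2, 223.9]
pot_center top 0.77 [372.8, 245.7, 396.6, 269.2]
pot_center side 0.9 [291.0, 269.2, 319.9, 320.9]
pot_center side 0.85 [294.4, 212.9, 321.0, 254.3]
pot_center side 0.78 [328.9, 245.3, 358.3, 289.7]
handle [0.597  0.159  0.1037]
wide [0.5508 0.0841 0.0513]
load [0.5014 0.1786 0.0526]
pot [ 0.4458 -0.2184  0.0369]
hand_eye [[ 0.0006 -0.9638 -0.2668  0.0682]
 [ 1.      0.001  -0.0013  0.0005]
 [ 0.0015 -0.2668  0.9638 -0.1422]
 [ 0.      0.      0.      1.    ]]
```

View pics/crop1.png

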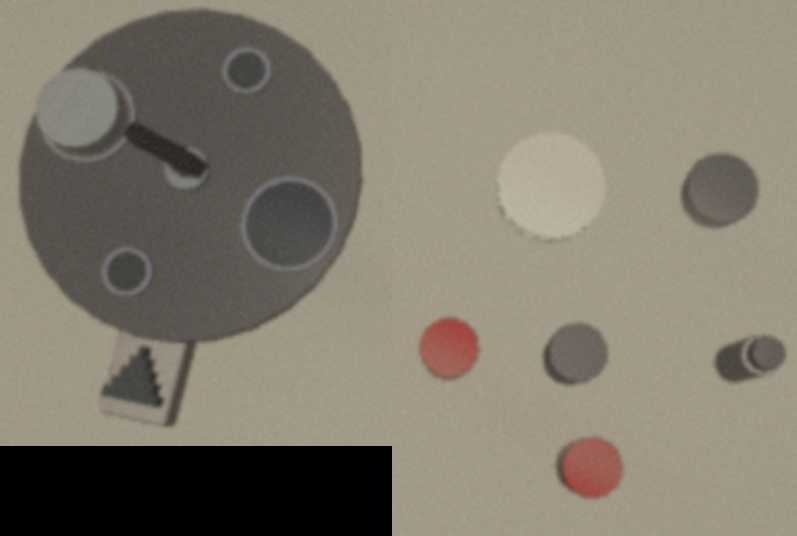

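The crop confirms it: the white pot with the grey cap is at crop (577,352), which is (378,217) in the top view, and both red ones stay where they are. The arrow tip is at crop (146,347), its base middle at (132,401) and the wide ring centre at (290,223).

Run:
```python
from h import *
np.set_printoptions(precision=4,suppress=True)
c=snap("top")
f=lambda x,y,z:atz(c,[x/2.7+135,y/2.7+85],z)
P={k:f(*v) for k,v in dict(disc=(191,175.5,.048),tip=(146,347,.048),base=(132,401.5,.048),wide=(290,223,.048),n1=(246,70,.048),n2=(127,271,.048),potcap=(577,352,.06)).items()}
for k,v in P.items():print(k,v,np.linalg.norm(v-P["disc"]))
for A in (P["disc"],(P["n1"]+P["n2"])/2):
    an=lambda k:np.degrees(np.arctan2(*(P[k]-A)[1::-1]))
    print(A,{k:an(k) for k in("tip","base","wide","n1","n2")}, [np.linalg.norm((P[k]-A)) for k in("tip","wide")])
```

```text
disc [0.5911 0.1613 0.048 ] 0.0
tip [0.4508 0.1903 0.048 ] 0.1432345209754462
base [0.4076 0.199  0.048 ] 0.18730738073012868
wide [0.552  0.0793 0.048 ] 0.0908010618438592
n1 [0.6809 0.1201 0.048 ] 0.09876599230581273
n2 [0.512  0.2089 0.048 ] 0.092317469555604
potcap [ 0.4475 -0.1515  0.06  ] 0.34437740116883225
[0.5911 0.1613 0.048 ] {'tip': np.float64(168.3063193614673), 'base': np.float64(168.37723751735638), 'wide': np.float64(-115.4782718097764), 'n1': np.float64(-24.61400761946651), 'n2': np.float64(148.94359325739188)} [np.float64(0.1432345209754462), np.float64(0.0908010618438592)]
[0.5964 0.1645 0.048 ] {'tip': np.float64(169.95783231921612), 'base': np.float64(169.6478528225825), 'wide': np.float64(-117.52814048788146), 'n1': np.float64(-27.726386322561336), 'n2': np.float64(152.27361367743868)} [np.float64(0.14788073386420955), np.float64(0.09609420457608042)]
```

Call:
step_arm(rows=[{"delta_rot": [0, 0, 0], "slide": [0.075, 0.095, 0], "claw": 85}, {"delta_rot": [0, 0, 0], "slide": [0.075, 0.095, 0], "claw": 85}, {"delta_rot": [0, 0, 0], "slide": [0.075, 0.095, 0], "claw": 85}, {"delta_rot": [0, 0, 0], "slide": [0.075, 0.095, 0], "claw": 85}, {"delta_rot": [0, 0, 0], "slide": [0.075, 0.095, 0], "claw": 85}, {"delta_rot": [0, 0, 0], "slide": [0.075, 0.095, 0], "claw": 85}, {"delta_rot": [0, 0, 0], "slide": [0.075, 0.095, 0], "claw": 85}, {"delta_rot": [0, 0, 0], "slide": [0.075, 0.095, 0], "claw": 85}])

```text
t: 2.1
tcp_pos: [0.4648, -0.2475, 0.2318]
eef_rot: [3.115, 0.399, 0.001]
contact_force: [0.4, -0.3, -0.3]
grip_width: 0.0848
grip_force: 0.0
```

Run:
```python
from h import *
c=snap("wrist","w1.png");print(c["f"])
for d in manip.spot_point("pot_center","wrist"):print(d["xy"],d["conf"],atz(c,d["xy"],.03))
for d in manip.trace("pot_center","wrist"):
    m=d["pixels"];print(d["conf"],d["extent"],c["image"][m].mean(0))
```

```text
327.8974391088234
[197.1, 150.1] 0.59 [ 0.45526701 -0.11504444  0.03      ]
[290.7, 179.7] 0.57 [ 0.44914957 -0.21709142  0.03      ]
[280.6, 253.8] 0.56 [ 0.36188341 -0.22564683  0.03      ]
0.82 [263.8, 155.5, 311.5, 206.8] [82.2607362  76.47750511 72.61758691]
0.78 [162.5, 129.5, 219.7, 181.0] [106.21913836  37.69179785  35.16818558]
0.61 [254.8, 224.5, 297.0, 286.5] [104.24373119  42.76479438  39.40672016]
```

Call:
step_arm(rows=[{"delta_rot": [0, 0, 0.067], "slide": [0.033, 0.1025, 0.015], "claw": 85}, {"delta_rot": [0, 0, 0.067], "slide": [0.033, 0.1025, 0.015], "claw": 85}, {"delta_rot": [0, 0, 0.067], "slide": [0.033, 0.1025, 0.015], "claw": 85}, {"delta_rot": [0, 0, 0.067], "slide": [0.033, 0.1025, 0.015], "claw": 85}, {"delta_rot": [0, 0, 0.067], "slide": [0.033, 0.1025, 0.015], "claw": 85}, {"delta_rot": [0, 0, 0.067], "slide": [0.033, 0.1025, 0.015], "claw": 85}, {"delta_rot": [0, 0, 0.067], "slide": [0.033, 0.1025, 0.015], "claw": 85}, {"delta_rot": [0, 0, 0.067], "slide": [0.033, 0.1025, 0.015], "claw": 85}])

```text
t: 3.25
tcp_pos: [0.5969, 0.16, 0.2915]
eef_rot: [2.68, 1.637, -0.001]
contact_force: [-0.5, 0.7, 0.0]
grip_width: 0.085
grip_force: 0.0
```

Run:
```python
from h import *
np.set_printoptions(precision=4,suppress=True)
s=manip.sense();print(s["t"],s["tcp_pos"],s["eef_rot"],s["q"])
R=Ro.from_rotvec(s["eef_rot"]).as_matrix();print("yaw",np.degrees(np.arctan2(R[1,0],R[0,0])),R[:,2])
c=snap("wrist","w2.png")
Z=dict(handle=.108,wide_holder=.048,load_point=.048)
for k,z in Z.items():
    for d in manip.spot_point(k,"wrist"):print(k,d["xy"],d["conf"],atz(c,d["xy"],z))
```

```text
3.25 [0.5969 0.16   0.2915] [ 2.6796  1.6368 -0.0005] [ 0.3209  0.323  -0.7999  1.4203  0.232   1.4945 -0.9445]
yaw 62.83610690913817 [ 0.0006 -0.0016 -1.    ]
handle [319.4, 168.5] 0.6 [0.5986 0.1675 0.108 ]
wide_holder [320.3, 235.6] 0.57 [0.5549 0.0811 0.048 ]
load_point [241.0, 181.4] 0.78 [0.5019 0.1869 0.048 ]
```

View pics/w2.png

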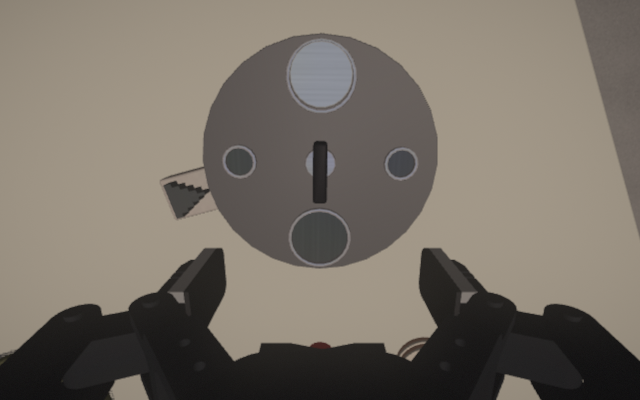

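Run:
```python
from h import *
np.set_printoptions(precision=4,suppress=True)
c=snap("wrist")
P={k:atz(c,v[:2],v[2]) for k,v in dict(tip=(209,187,.048),base=(173,200,.048),wide=(319.5,237.5,.048),n1=(401.5,163,.048),n2=(239.5,161.5,.048),stem=(320,163,.05),h1=(320,141.5,.122),h2=(320,202.5,.122)).items()}
for k,v in P.items():print(k,v)
g=cv2.cvtColor(c["image"],cv2.COLOR_RGB2GRAY)
A=(P["n1"]+P["n2"])/2;B=(P["h1"]+P["h2"])/2
for A in(A,B):
    an=lambda k:np.degrees(np.arctan2(*(P[k]-A)[1::-1]))
    print(A,{k:an(k) for k in("tip","base","wide","h2")},[np.linalg.norm((P[k]-A)[:2]) for k in("tip","wide")])
```

```text
tip [0.4629 0.1993 0.048 ]
base [0.4149 0.2055 0.048 ]
wide [0.5518 0.0802 0.048 ]
n1 [0.6815 0.1202 0.048 ]
n2 [0.5117 0.2092 0.048 ]
stem [0.5958 0.1645 0.05  ]
h1 [0.6112 0.1931 0.122 ]
h2 [0.5838 0.14   0.122 ]
[0.5966 0.1647 0.048 ] {'tip': np.float64(165.495615585916), 'base': np.float64(167.34821753335135), 'wide': np.float64(-117.96695981063705), 'h2': np.float64(-117.36425702151186)} [np.float64(0.13814343575543903), np.float64(0.09566350590836795)]
[0.5975 0.1666 0.122 ] {'tip': np.float64(166.3169160718686), 'base': np.float64(167.9536593588707), 'wide': np.float64(-117.90975925417429), 'h2': np.float64(-117.21798741721754)} [np.float64(0.1385327495475911), np.float64(0.09768202979504088)]
```

Call:
step_arm(rows=[{"delta_rot": [0, 0, 0], "slide": [0, 0.01, -0.1], "claw": 45}, {"delta_rot": [0, 0, 0], "slide": [0, 0, -0.1], "claw": 45}, {"delta_rot": [0, 0, 0], "slide": [0, 0, -0.1], "claw": 45}, {"delta_rot": [0, 0, 0], "slide": [0, 0, -0.1], "claw": 45}])

```text
t: 4.0
tcp_pos: [0.5963, 0.1618, 0.0898]
eef_rot: [2.683, 1.629, -0.001]
contact_force: [1.6, 0.4, -0.2]
grip_width: 0.0452
grip_force: 0.0
```

Call:
step_arm(rows=[{"delta_rot": [0, 0, 0], "slide": [0, 0, 0], "claw": 10}, {"delta_rot": [0, 0, 0], "slide": [0, 0, 0], "claw": 10}, {"delta_rot": [0, 0, 0], "slide": [0, 0, 0], "claw": 10}, {"delta_rot": [0, 0, 0], "slide": [0, 0, 0], "claw": 10}])

```text
t: 4.5
tcp_pos: [0.5964, 0.1639, 0.0924]
eef_rot: [2.68, 1.634, -0.001]
contact_force: [-1.0, -5.0, -2.9]
grip_width: 0.013
grip_force: 61.6
```

Gripped with small forces, so I'll turn the carousel.

Call:
step_arm(rows=[{"delta_rot": [0, 0, -0.069], "slide": [0, 0, 0], "claw": 10}, {"delta_rot": [0, 0, -0.069], "slide": [0, 0, 0], "claw": 10}, {"delta_rot": [0, 0, -0.069], "slide": [0, 0, 0], "claw": 10}, {"delta_rot": [0, 0, -0.069], "slide": [0, 0, 0], "claw": 10}, {"delta_rot": [0, 0, -0.069], "slide": [0, 0, 0], "claw": 10}, {"delta_rot": [0, 0, -0.069], "slide": [0, 0, 0], "claw": 10}, {"delta_rot": [0, 0, -0.069], "slide": [0, 0, 0], "claw": 10}, {"delta_rot": [0, 0, -0.069], "slide": [0, 0, 0], "claw": 10}, {"delta_rot": [0, 0, -0.069], "slide": [0, 0, 0], "claw": 10}, {"delta_rot": [0, 0, -0.069], "slide": [0, 0, 0], "claw": 10}, {"delta_rot": [0, 0, -0.069], "slide": [0, 0, 0], "claw": 10}, {"delta_rot": [0, 0, -0.069], "slide": [0, 0, 0], "claw": 10}])

```text
t: 6.0
tcp_pos: [0.5961, 0.1646, 0.0924]
eef_rot: [3.123, -0.325, 0.001]
contact_force: [-1.9, -4.9, -2.5]
grip_width: 0.0129
grip_force: 61.3
```

Run:
```python
from h import *
np.set_printoptions(precision=4,suppress=True)
s=manip.sense();R=Ro.from_rotvec(s["eef_rot"]).as_matrix();print("yaw",np.degrees(np.arctan2(R[1,0],R[0,0])),s["tcp_pos"],s["contact_force"])
c=snap("wrist","w3.png")
for k in("wide_holder","load_point"):
    for d in manip.spot_point(k,"wrist"):print(k,d["xy"],d["conf"],atz(c,d["xy"],.048))
```

```text
yaw -11.88218693137563 [0.5961 0.1646 0.0924] [-1.9199 -4.9376 -2.4618]
wide_holder [323.6, 353.3] 0.76 [0.5043 0.1828 0.048 ]
load_point [319.7, 353.7] 0.88 [0.5045 0.1855 0.048 ]
```

View pics/w3.png

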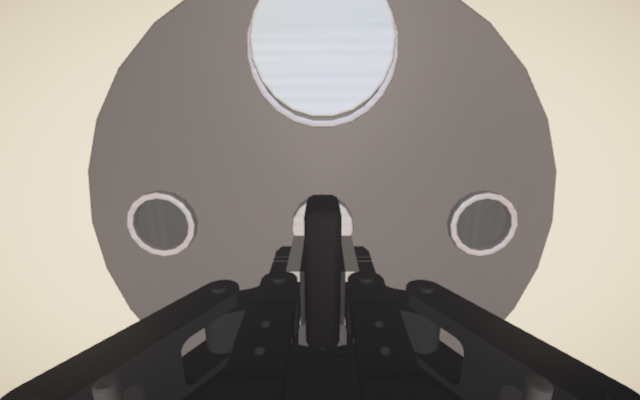

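The wrist view shows only the turned disc, with the narrow holders at (162,222) and (483,222). The pointer is hidden, so I'll check from the top before letting go.

Run:
```python
from h import *
c=snap("top")
cv2.imwrite("pics/crop2.png",cv2.resize(c["image"][160:250,140:260,::-1],None,fx=6,fy=6,interpolation=cv2.INTER_CUBIC))
for k in("wide_holder","load_point"):
    for d in manip.spot_point(k,"top"):print(k,d["xy"],d["conf"],atz(c,d["xy"],.048))
```

```text
wide_holder [189.3, 191.5] 0.97 [0.49861434 0.19239276 0.048     ]
```

View pics/crop2.png

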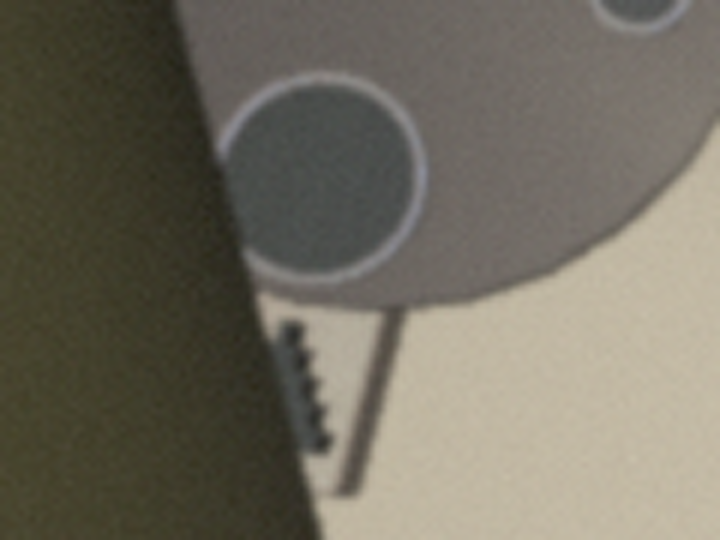

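The ring is at crop (321,178) and the arrow tip at (292,325), lined up within about 1–2°, though the arm hides half of it. I'll let go, rise and check from above.

Call:
step_arm(rows=[{"delta_rot": [0, 0, 0], "slide": [0, 0, 0], "claw": 50}, {"delta_rot": [0, 0, 0], "slide": [0, 0, 0], "claw": 50}, {"delta_rot": [0, 0, 0], "slide": [0, 0, 0.1], "claw": 60}, {"delta_rot": [0, 0, 0], "slide": [-0.02, 0, 0.1], "claw": 85}, {"delta_rot": [0, 0, 0], "slide": [-0.04, 0, 0.1], "claw": 85}, {"delta_rot": [0, 0, 0], "slide": [-0.04, 0, 0.1], "claw": 85}, {"delta_rot": [0, 0, 0], "slide": [0, 0, 0], "claw": 85}])

```text
t: 7.18
tcp_pos: [0.547, 0.1689, 0.2978]
eef_rot: [-3.122, 0.315, -0.017]
contact_force: [-0.7, 0.3, -0.3]
grip_width: 0.0852
grip_force: 0.0
```

Run:
```python
from h import *
np.set_printoptions(precision=4,suppress=True)
s=manip.sense();R=Ro.from_rotvec(s["eef_rot"]).as_matrix();print("yaw",np.degrees(np.arctan2(R[1,0],R[0,0])),s["tcp_pos"])
c=snap("wrist")
cv2.imwrite("pics/w4.png",cv2.resize(c["image"][60:340,130:510,::-1],None,fx=2.1,fy=2.1,interpolation=cv2.INTER_CUBIC))
```

```text
yaw -11.519832149139562 [0.547  0.1689 0.2978]
```

View pics/w4.png

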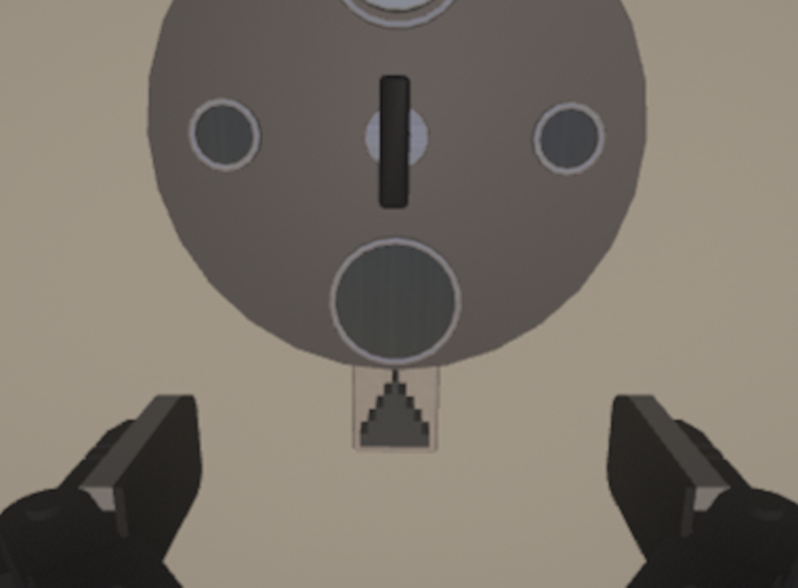

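The carousel lines up: stem (397,137), ring centre (395,300) and arrow tip (395,372) fall on one line. Next I go to the pot.

Call:
step_arm(rows=[{"delta_rot": [0, 0, 0], "slide": [-0.028, -0.11, 0], "claw": 85}, {"delta_rot": [0, 0, 0], "slide": [-0.028, -0.11, 0], "claw": 85}, {"delta_rot": [0, 0, 0], "slide": [-0.028, -0.11, -0.03], "claw": 85}, {"delta_rot": [0, 0, 0], "slide": [-0.028, -0.11, -0.04], "claw": 85}, {"delta_rot": [0, 0, 0], "slide": [-0.028, -0.11, -0.04], "claw": 85}, {"delta_rot": [0, 0, 0], "slide": [-0.028, -0.11, -0.04], "claw": 85}, {"delta_rot": [0, 0, 0], "slide": [-0.03, -0.11, -0.04], "claw": 85}, {"delta_rot": [0, 0, 0], "slide": [0, 0, 0], "claw": 85}])

```text
t: 8.22
tcp_pos: [0.4433, -0.2234, 0.1931]
eef_rot: [-3.123, 0.333, 0.009]
contact_force: [0.1, 0.7, -0.5]
grip_width: 0.0849
grip_force: 0.0
```

Run:
```python
from h import *
np.set_printoptions(precision=4,suppress=True)
s=manip.sense();R=Ro.from_rotvec(s["eef_rot"]).as_matrix();print("yaw",np.degrees(np.arctan2(R[1,0],R[0,0])),s["tcp_pos"],R[:,2],s["q"])
c=snap("wrist","w5.png")
for d in manip.spot_point("pot_center","wrist"):print(d["xy"],d["conf"],atz(c,d["xy"],.03))
for d in manip.trace("pot_center","wrist"):
    m=d["pixels"];print(d["conf"],d["extent"],c["image"][m].mean(0))
```

```text
yaw -12.171201402710885 [ 0.4433 -0.2234  0.1931] [-0.0054  0.001  -1.    ] [ 0.6037  0.0313 -0.1946  1.8654  0.0077  1.2509 -1.3765]
[209.4, 193.1] 0.85 [ 0.4532 -0.1142  0.03  ]
[341.5, 255.1] 0.78 [ 0.3624 -0.226   0.03  ]
[312.8, 175.8] 0.58 [ 0.4489 -0.2153  0.03  ]
0.91 [288.6, 151.1, 338.1, 206.9] [82.974  77.1556 73.4778]
0.75 [316.5, 224.9, 365.2, 293.1] [105.7256  44.9851  41.3575]
0.75 [174.7, 167.5, 235.2, 229.8] [106.2815  40.5102  37.515 ]
```

View pics/w5.png

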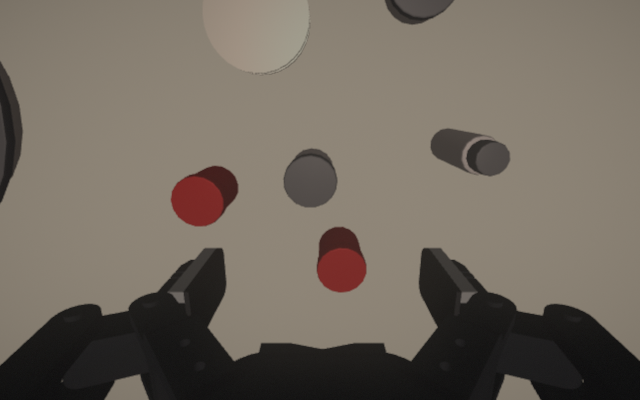

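The grey-capped pot has its cap centre at (310,180), between the two red ones, and fits (0.449,-0.216). I'll descend with the fingers along y, clear of both.

Call:
step_arm(rows=[{"delta_rot": [0, 0, 0], "slide": [0.011, 0.015, -0.06], "claw": 85}, {"delta_rot": [0, 0, 0], "slide": [0, 0, -0.1], "claw": 85}, {"delta_rot": [0, 0, 0], "slide": [0, 0, -0.1], "claw": 85}, {"delta_rot": [0, 0, 0], "slide": [0, 0, -0.06], "claw": 85}, {"delta_rot": [0, 0, 0], "slide": [0, 0, -0.03], "claw": 85}, {"delta_rot": [0, 0, 0], "slide": [0, 0, -0.01], "claw": 85}, {"delta_rot": [0, 0, 0], "slide": [0, 0, 0], "claw": 85}])

```text
t: 9.25
tcp_pos: [0.4533, -0.2115, 0.0172]
eef_rot: [3.125, -0.319, 0.002]
contact_force: [-0.3, -0.2, 1.9]
grip_width: 0.0852
grip_force: 0.0
```

Call:
step_arm(rows=[{"delta_rot": [0, 0, 0], "slide": [-0.008, -0.009, -0.016], "claw": 85}, {"delta_rot": [0, 0, 0], "slide": [0, 0, 0], "claw": 60}, {"delta_rot": [0, 0, 0], "slide": [0, 0, 0], "claw": 38}, {"delta_rot": [0, 0, 0], "slide": [0, 0, 0], "claw": 38}, {"delta_rot": [0, 0, 0], "slide": [0, 0, 0], "claw": 38}, {"delta_rot": [0, 0, 0], "slide": [0, 0, 0], "claw": 38}, {"delta_rot": [0, 0, 0], "slide": [0, 0, 0], "claw": 38}])

```text
t: 10.12
tcp_pos: [0.4485, -0.2162, 0.0091]
eef_rot: [3.125, -0.32, 0.0]
contact_force: [-2.5, 0.6, 6.1]
grip_width: 0.0443
grip_force: 60.0
```

Gripped at 44 mm. Now lift and carry.

Call:
step_arm(rows=[{"delta_rot": [0, 0, 0], "slide": [0, 0, 0.05], "claw": 38}, {"delta_rot": [0, 0, 0], "slide": [0, 0, 0.09], "claw": 38}, {"delta_rot": [0, 0, 0], "slide": [0, 0, 0.09], "claw": 38}, {"delta_rot": [0, 0, 0], "slide": [0, 0.03, 0.08], "claw": 38}, {"delta_rot": [0, 0, 0], "slide": [0.014, 0.09, 0], "claw": 38}, {"delta_rot": [0, 0, 0], "slide": [0.014, 0.11, 0], "claw": 38}, {"delta_rot": [0, 0, 0], "slide": [0.014, 0.11, 0], "claw": 38}, {"delta_rot": [0, 0, 0], "slide": [0.014, 0.11, 0], "claw": 38}, {"delta_rot": [0, 0, 0], "slide": [0.014, 0.11, 0], "claw": 38}, {"delta_rot": [0, 0, 0], "slide": [0.014, 0.11, 0], "claw": 38}, {"delta_rot": [0, 0, 0], "slide": [0.014, 0.09, 0], "claw": 38}, {"delta_rot": [0, 0, 0], "slide": [0.01, 0.04, 0], "claw": 38}])

```text
t: 11.62
tcp_pos: [0.5017, 0.1876, 0.1633]
eef_rot: [-3.125, 0.313, 0.0]
contact_force: [-0.0, -0.5, -0.9]
grip_width: 0.0438
grip_force: 61.5
```

Call:
step_arm(rows=[{"delta_rot": [0, 0, 0], "slide": [0, 0, 0], "claw": 38}, {"delta_rot": [0, 0, 0], "slide": [0, 0, 0], "claw": 38}])

```text
t: 11.88
tcp_pos: [0.5022, 0.1826, 0.1629]
eef_rot: [3.124, -0.321, -0.001]
contact_force: [0.5, -0.1, -1.5]
grip_width: 0.044
grip_force: 61.5
```

Run:
```python
from h import *
np.set_printoptions(precision=4,suppress=True)
s=manip.sense();R=Ro.from_rotvec(s["eef_rot"]).as_matrix();print("yaw",np.degrees(np.arctan2(R[1,0],R[0,0])),s["tcp_pos"],R[:,2],s["contact_force"])
c=snap("side")
cv2.imwrite("pics/s1.png",cv2.resize(c["image"][60:220,180:380,::-1],None,fx=3.5,fy=3.5,interpolation=cv2.INTER_CUBIC))
for k,z in(("wide_holder",.048),("pot_center",s["tcp_pos"][2]+.021)):
    for d in manip.spot_point(k,"side"):print(k,d["xy"],d["conf"],atz(c,d["xy"],z))
```

```text
yaw -11.744213451124903 [0.5022 0.1826 0.1629] [-0.0008 -0.0012 -1.    ] [ 0.5208 -0.1349 -1.549 ]
wide_holder [250.2, 150.4] 0.64 [0.5049 0.1865 0.048 ]
pot_center [304.9, 233.0] 0.82 [ 0.3439 -0.2504  0.1839]
pot_center [303.4, 293.6] 0.78 [ 0.2831 -0.3315  0.1839]
pot_center [243.7, 95.0] 0.52 [0.4998 0.1841 0.1839]
```

View pics/s1.png

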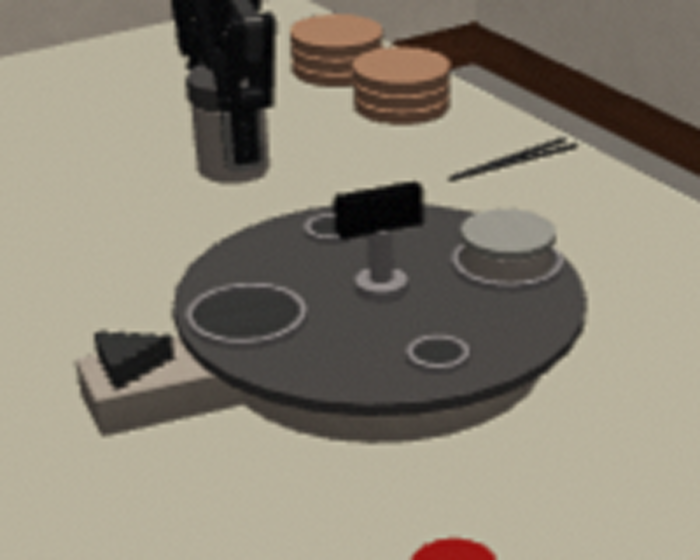

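The pot hangs upright at crop (230,130), above the holder at (247,312). I'll lower it, slowing down near the floor.

Call:
step_arm(rows=[{"delta_rot": [0, 0, 0], "slide": [0.002, 0.004, -0.05], "claw": 38}, {"delta_rot": [0, 0, 0], "slide": [0, 0, -0.06], "claw": 38}, {"delta_rot": [0, 0, 0], "slide": [0, 0, -0.05], "claw": 38}, {"delta_rot": [0, 0, 0], "slide": [0, 0, -0.025], "claw": 38}, {"delta_rot": [0, 0, 0], "slide": [0, 0, -0.008], "claw": 38}, {"delta_rot": [0, 0, 0], "slide": [0, 0, 0], "claw": 38}, {"delta_rot": [0, 0, 0], "slide": [0, 0, 0], "claw": 38}])

```text
t: 12.9
tcp_pos: [0.5041, 0.1862, 0.0678]
eef_rot: [-3.125, 0.32, -0.003]
contact_force: [-0.6, -0.1, -1.7]
grip_width: 0.0443
grip_force: 61.5
```

Call:
step_arm(rows=[{"delta_rot": [0, 0, 0], "slide": [0, 0, -0.006], "claw": 38}, {"delta_rot": [0, 0, 0], "slide": [0, 0, -0.006], "claw": 38}, {"delta_rot": [0, 0, 0], "slide": [0, 0, -0.004], "claw": 38}, {"delta_rot": [0, 0, 0], "slide": [0, 0, 0], "claw": 38}])

```text
t: 13.4
tcp_pos: [0.5031, 0.1859, 0.0586]
eef_rot: [3.125, -0.32, -0.001]
contact_force: [-0.1, 0.7, -1.0]
grip_width: 0.044
grip_force: 61.5
```

Call:
step_arm(rows=[{"delta_rot": [0, 0, 0], "slide": [0, 0, -0.002], "claw": 38}, {"delta_rot": [0, 0, 0], "slide": [0, 0, 0], "claw": 38}])

```text
t: 13.65
tcp_pos: [0.5033, 0.186, 0.0578]
eef_rot: [3.125, -0.32, -0.0]
contact_force: [-0.3, 0.1, -1.4]
grip_width: 0.0444
grip_force: 61.5
```

Call:
step_arm(rows=[{"delta_rot": [0, 0, 0], "slide": [0, 0, -0.002], "claw": 38}, {"delta_rot": [0, 0, 0], "slide": [0, 0, 0], "claw": 38}])

```text
t: 13.9
tcp_pos: [0.5035, 0.186, 0.0571]
eef_rot: [3.125, -0.32, 0.0]
contact_force: [-1.1, -1.0, 1.3]
grip_width: 0.0437
grip_force: 61.2
```

Call:
step_arm(rows=[{"delta_rot": [0, 0, 0], "slide": [0, 0, -0.001], "claw": 38}, {"delta_rot": [0, 0, 0], "slide": [0, 0, 0], "claw": 38}])

```text
t: 14.15
tcp_pos: [0.5035, 0.1861, 0.0571]
eef_rot: [3.125, -0.32, 0.001]
contact_force: [-2.9, -1.3, 4.6]
grip_width: 0.0444
grip_force: 60.7
```

The pot is on the floor: the force rises while the height stays put. Release and rise.

Call:
step_arm(rows=[{"delta_rot": [0, 0, 0], "slide": [0, 0, 0], "claw": 50}, {"delta_rot": [0, 0, 0], "slide": [0, 0, 0], "claw": 60}, {"delta_rot": [0, 0, 0], "slide": [0, 0, 0], "claw": 72}, {"delta_rot": [0, 0, 0], "slide": [0, 0, 0], "claw": 72}, {"delta_rot": [0, 0, 0], "slide": [0, 0, 0.02], "claw": 72}, {"delta_rot": [0, 0, 0], "slide": [0, 0, 0.06], "claw": 72}, {"delta_rot": [0, 0, 0], "slide": [0, 0, 0.1], "claw": 72}, {"delta_rot": [0, 0, 0], "slide": [0, 0, 0.1], "claw": 72}, {"delta_rot": [0, 0, 0], "slide": [0, 0, 0.1], "claw": 72}, {"delta_rot": [0, 0, 0], "slide": [0, 0, 0.06], "claw": 72}, {"delta_rot": [0, 0, 0], "slide": [0, 0, 0], "claw": 72}])

```text
t: 15.52
tcp_pos: [0.5046, 0.1868, 0.28]
eef_rot: [-3.123, 0.319, -0.009]
contact_force: [0.8, -0.1, 0.1]
grip_width: 0.0719
grip_force: 0.0
```

Run:
```python
from h import *
w=snap("wrist")["image"][60:340,150:490,::-1];s=snap("side")["image"][70:210,190:360,::-1]
a=cv2.resize(w,(400,330));b=cv2.resize(s,(400,330));cv2.imwrite("pics/end.png",np.hstack([a,b]))
```

```text
(no output)
```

View pics/end.png

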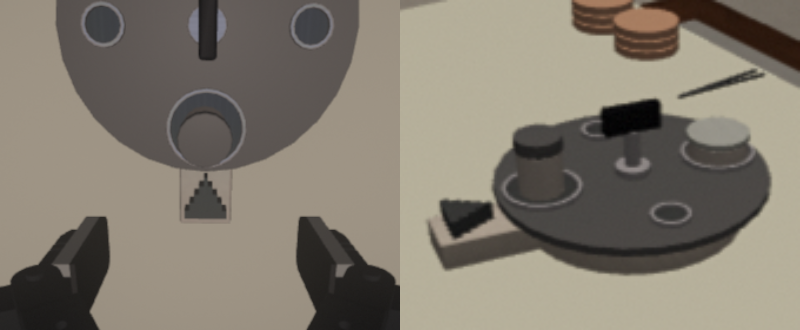

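The pot stands upright inside the ring at (205,138), and the ring at (206,128) is still in line with the arrow tip at (206,175). The robot is clear, so I'm handing in.

```bash
python3 -c "
from workcell import manip
print(manip.hand_in())"
```

```text
the job is handed in; nothing more can be done
None
```

I turned the carousel until the empty wide holder lined up with the pointer, then lowered the white grey-capped pot onto its floor and let go. The last pictures showed it upright with the holder still at the pointer, and I handed the job in at about 16 s; no verdict came back.

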